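# Read the code label on the wooden slide box

## Robot

A 6-joint arm with a two-finger parallel gripper is mounted at the origin on a cart in front of the work surface, level with it; the furniture and walls round the work are solid. World frame = base frame: x ahead of the robot, y to its left, z up, the work surface at z = 0. Lengths are in m, angles in rad, forces in N, time in s.
With the tool pointing down it reaches from about 0.275 to 0.85 m from the base axis. Payload 19 kg.
Tool frame: the origin (TCP) lies where the fingers leave the gripper's body, on its centre line; the fingertips stand 73 mm ahead of it and the grasp point (between the pads) lies 54 mm ahead of it; z points along the fingers, y is the line along which they close (so a half turn about z gives the same grasp; the last joint's range is limited). The gripper opens to 85 mm and grips with 20 to 120 N. Pads are 22 mm wide; open, the fingers measure 114 mm over their backs; the gripper's body (76 mm by 85 mm) begins 54 mm behind the grasp point. The pads swing forward as they close: fully open they stand 13 mm farther back than shut.
Start: joints at [1.142, 0.15, 1.437, -0, 1.554, -0.134], TCP at [0.167, 0.55, 0.304] pointing down, gripper open.
Joint ranges: [-2.8, 2.8], [-0.68, 2.1], [0.12, 2.68], [-1.39, 4.53], [0.16, 2.79], [-2.81, 2.81]. Speed limits (rad/s): [1.89, 1.89, 2.22, 3.01, 3.01, 3.01].

## Interface

Orientations are given as a rotation vector (axis times angle).
In Python, from cell import r, viewer, job gives the robot as it stands.
- The arm moves only by the tool arm_command, never from a script. Its argument "targets" is one flat list of numbers, 7 for each row, row after row: the gripper command: -1 is fully open, 1 is shut, values between are in proportion, then the shift along the world's x, y, z in mm, then the turn, a rotation vector about the world's x, y, z in degrees. A call has 1 to 10 rows; each row shifts and turns the commanded pose from where the row before left it; what a row does not reach is not made up. A row lasts 1/10 s, in which the tool goes at most 50 mm and 8.59 degrees, less where a joint would pass 70% of its speed; a pose out of reach is approached as far as the arm can. A call with a gripper value outside its range is refused whole. The fingers move at their own pace and stop on an object; the grip force is fixed at half the most. Time passes only in rows, so rows that do not move let the fingers close. It gives the time, the measured TCP pose, the force, the opening and the grip force at its end, in the units of the state.
- r.observe(): the state, without advancing time (a new reading comes with each control period).
- viewer.snapshot(name): name is "scene" or "top" or "wrist"; returns (picture, depth): 420x560x3 uint8, red, green, blue; 420x560 float32, m along the optical axis (not along the pixel's ray), 0 where there is no reading.
- viewer.camera_params(name): a dict with "intrinsics" (3x3 intrinsics, pixels), "world_from_camera" (4x4, takes a point from camera to world coordinates). Camera axes: x right, y down, z forward; pixel columns grow to the right and rows downward; lengths in m; the calibration is good to about 2 mm. The wrist camera is an equidistant fisheye: a pixel r from the principal point sees the ray r / f radians off the axis. A picture is of the moment at which its call begins: read the wrist's pose just before it. camera_params takes no time and is no camera call; for the wrist camera it gives the pose at the moment of the call.
- job.close_job(): hands the job in; it is judged then, once.
The state is a dict: "time_s": time; "q": joint angles; "joint_vel": joint speeds; "effort": joint torques, N m; "position": TCP position; "ee_rot": TCP orientation; "force": force on the tool from outside, world axes, zero at the start; "moment": the same for the moment, N m; "grip_width": finger opening in m; "gripper_force": force on a finger pad.
Only numpy, scipy, OpenCV 4.12 (cv2) and the standard library are available. Lean on these libraries where they do the work, as an engineer would, in place of code of your own. Each camera call takes 0.05 s, during which the arm holds its last target. There are 200 camera calls.

## Task

Pick up the hand-held code reader by its grip and read the label on the lid of the wooden slide box, and only that one: hold the reader level with its window right over the label, about 6 cm above it, its length in line with the length of the box, and keep it still there for two seconds. Then lay the reader back on its rubber mat as you found it. Leave the slide box and the card slide tray where they are.

Things in the scene. Friction and masses are not known exactly. Their poses are not given: they have to be found in the camera images.
- reader_grip (a point): Centre of the reader's grip, a level grey bar (mm) 125 long, 32 wide, 24 high (20 of air below), which is near the balance point: grip across y. x: toward the head (44 long, 62 wide, top 16 above this point), which begins 32 ahead and looks down; its window's centre is 55 ahead and 32 below this point. Black heel at the other end. Underside 32 below. 0.18 kg, loose. To read, x lies along the label's y, either way.
- mat: The reader's parking mat: flat black rubber, 176 x 84 mm, 3 mm thick, fixed on the worktop. Origin at the centre of its underside, x along its length, z up. The reader starts on it with the grip's centre over the mat's centre and the head toward +x, within a few mm and degrees. Ahead and to the left of it stands a desk monitor: keep in front of its screen.
- box_label (a point): Centre of the upper face of the white code label (52 x 48 mm, black bars) in the middle of the lid of the closed wooden slide box. The box is brown, 170 mm long, 68 wide, 34 high, loose on the worktop; the label lies 34 mm above the worktop. y: along the box's length (the bars run this way), x across it, z up.
- folder_label (a point): Centre of an identical label on the card slide tray, the wrong one: a flat card 120 mm long, 66 wide, 5 high, loose on the worktop. y along its length, z up. It lies beside the slide box, and either of the two may be the nearer to the robot. An unlabelled tip box stands beyond them.
Not all that is in view belongs to the job. What is shaped like the part that bears reader_grip but yellow is not meant.

How it is judged:
On the way:
1. the reader is held level, still and in line over the slide box's label, 30 to 100 mm above it (x of box_label in the frame of reader_grip between 0.04 and 0.07 m and y of box_label in the frame of reader_grip between -0.015 and 0.015 m and z of box_label in the frame of reader_grip between -0.132 and -0.062 m and linear speed of reader below 0.03 m/s and angular speed of reader below 0.3 rad/s and angle between reader_grip's own z axis and vertical below 0.2 rad and angle between the x axis of reader_grip and the y axis of box_label, either way round below 0.35 rad), for 1 s.
At the end, for the whole second after the job is handed in: After 1 s held still over the slide box's label (within 15 mm, 30 to 100 mm above, in line within 20 and level within 11 degrees), the reader lies at rest, upright on its mat, grip centre within 20 mm of the mat's centre each way, in line with it within 20 degrees (x of reader_grip in the frame of mat between -0.02 and 0.02 m and y of reader_grip in the frame of mat between -0.02 and 0.02 m and z of reader_grip in the frame of mat between 0.03 and 0.041 m and angle between reader_grip's own z axis and vertical below 0.15 rad and angle between the x axis of reader_grip and the x axis of mat, either way round below 0.35 rad and linear speed of reader below 0.02 m/s); the robot touches nothing.
It fails at once if the slide box was pushed more than 20 mm (distance of box_label from where it was at the start of the episode above 0.02 m).
It fails at once if the card slide tray was pushed more than 20 mm (distance of folder_label from where it was at the start of the episode above 0.02 m).
It fails at once if the reader was held still over the label of the card slide tray (x of folder_label in the frame of reader_grip between 0.035 and 0.075 m and y of folder_label in the frame of reader_grip between -0.02 and 0.02 m and z of folder_label in the frame of reader_grip between -0.132 and -0.062 m and linear speed of reader below 0.01 m/s).
It also fails if it takes over 54 s, if anything falls off the work surface, if the arm or the gripper's body presses on something with over 40 N, if the wrist force passes 120 N, or if a joint passes its speed limit or range.

## Working session

There is one attempt and no reset: what is moved stays moved. The work goes in short steps, Python scripts to look and compute and a tool call to move; the robot and the scene stay as the last step left them, time stands still between calls to the robot, and variables do not carry over. Pictures are saved under pics/ and viewed, at most 10 in all, crops included, and the job is handed in when it is done.

Besides the shell and the picture viewer there is one more tool, called after ">>>" as name(argument=value, ...) on one line, values as JSON. arm_command: Moves the arm, as the interface text tells. Its arguments: {"type":"object","properties":{"targets":{"type":"array"}},"required":["targets"]}

```bash
mkdir -p pics; cat > h.py <<'E'
import numpy as np,cv2
from cell import r,viewer,job
def snap(n,f):
    p,d=viewer.snapshot(n); cv2.imwrite('pics/'+f+'.png',p[:,:,::-1]); np.save('pics/'+f+'.npy',d); return p,d
def pt(n,u,v,d,cp=None):
    c=cp or viewer.camera_params(n); K=c["intrinsics"]; 
    z=np.median(d[int(v)-1:int(v)+2,int(u)-1:int(u)+2])
    return (c["world_from_camera"]@np.array([(u-K[0,2])/K[0,0]*z,(v-K[1,2])/K[1,1]*z,z,1]))[:3]
def ptz(n,u,v,h):
    c=viewer.camera_params(n); K=c["intrinsics"];T=c["world_from_camera"]
    d=T[:3,:3]@np.array([(u-K[0,2])/K[0,0],(v-K[1,2])/K[1,1],1]); o=T[:3,3]
    return o+d*(h-o[2])/d[2]
E
python3 - <<'E'
from h import *
snap('top','top0');snap('scene','scene0')
for n in('top','scene'):
  print(viewer.camera_params(n))
print(r.observe())
E
```

```text
{'intrinsics': array([[436.74160066,   0.        , 279.74068579],
       [  0.        , 436.74160066, 215.41295515],
       [  0.        ,   0.        ,   1.        ]]), 'world_from_camera': array([[-0.02155221, -0.99588803,  0.08799172,  0.52216422],
       [-0.99972935,  0.02069663, -0.01062432, -0.04556509],
       [ 0.0087595 , -0.08819689, -0.99606455,  1.28116984],
       [ 0.        ,  0.        ,  0.        ,  1.        ]])}
{'intrinsics': array([[418.5508319,   0.       , 277.0888872],
       [  0.       , 418.5508319, 209.1049634],
       [  0.       ,   0.       ,   1.       ]]), 'world_from_camera': array([[ 0.53585364, -0.53655261,  0.6518989 , -0.01206924],
       [-0.8441362 , -0.35616571,  0.40072443, -0.43285367],
       [ 0.0171743 , -0.7650211 , -0.64377617,  0.692615  ],
       [ 0.        ,  0.        ,  0.        ,  1.        ]])}
{'time_s': 0.1, 'q': array([ 1.14200857e+00,  1.50938948e-01,  1.43792952e+00,  1.45970608e-05,
        1.55382423e+00, -1.33980828e-01]), 'joint_vel': array([ 9.08052354e-04, -2.06372096e-03, -2.02675469e-04, -8.34078047e-05,
        8.68278841e-04, -1.09638739e-03]), 'effort': array([ 5.81858229e-03, -7.14375830e+01, -5.71801579e+01, -4.55249858e-05,
        7.01306722e-03, -1.04803264e-04]), 'position': array([0.1670158 , 0.55006457, 0.30335276]), 'ee_rot': array([-4.61359913e-01, -3.10720797e+00,  1.65345616e-03]), 'force': array([-0.6120499 ,  0.40229686, -0.40404168]), 'moment': array([-3.15014838e-02,  2.54387418e-05,  4.04858757e-02]), 'gripper_force': 0.0, 'grip_width': 0.0857759882175504}
```

View pics/top0.png

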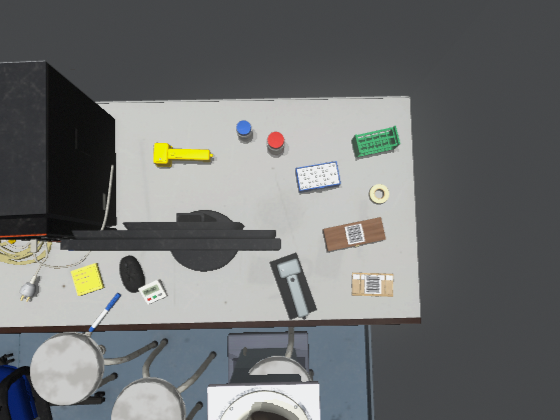

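View pics/scene0.png

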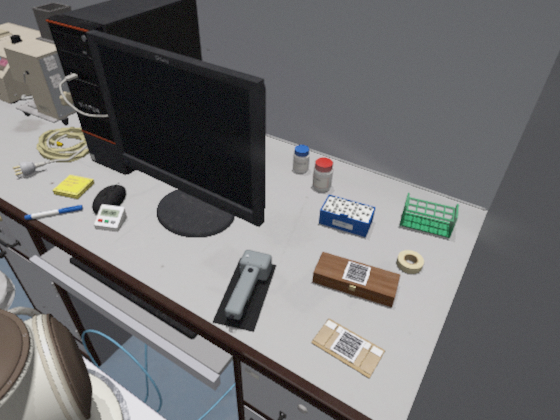

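The top view shows the reader on its mat around (293,286), with its head toward (288,265). The wooden box label is at (355,234) and the tray label at (373,285). The monitor's right edge is near (280,243).

```bash
python3 - <<'E'
from h import *
p=cv2.imread('pics/top0.png'); c=cv2.resize(p[205:330,265:405],None,fx=5,fy=5,interpolation=cv2.INTER_CUBIC); cv2.imwrite('pics/c1.png',c)
d=np.load('pics/top0.npy')
for u,v in [(278,240),(278,247),(270,247),(200,247),(100,245),(70,240),(240,240),(235,228),(288,268),(295,295)]: print(u,v,pt('top',u,v,d).round(3))
# monitor point cloud from the scene
K=viewer.camera_params('scene');d=np.load('pics/scene0.npy');P=[]
for u,v in [(255,100),(262,150),(260,210),(200,170),(105,60),(105,160)]: print('scene',u,v,pt('scene',u,v,d).round(3))
E
```

```text
278 240 [ 0.55  -0.05   0.408]
278 247 [ 0.536 -0.05   0.408]
270 247 [ 0.536 -0.034  0.408]
200 247 [0.539 0.105 0.408]
100 245 [0.548 0.303 0.409]
70 240 [0.559 0.363 0.408]
240 240 [0.552 0.025 0.408]
235 228 [0.582 0.044 0.314]
288 268 [ 0.483 -0.079  0.049]
295 295 [ 0.407 -0.097  0.046]
scene 255 100 [ 0.531 -0.05   0.376]
scene 262 150 [ 0.542 -0.056  0.273]
scene 260 210 [ 0.534 -0.055  0.131]
scene 200 170 [0.541 0.108 0.165]
scene 105 60 [0.546 0.351 0.354]
scene 105 160 [0.568 0.493 0.035]
```

View pics/c1.png

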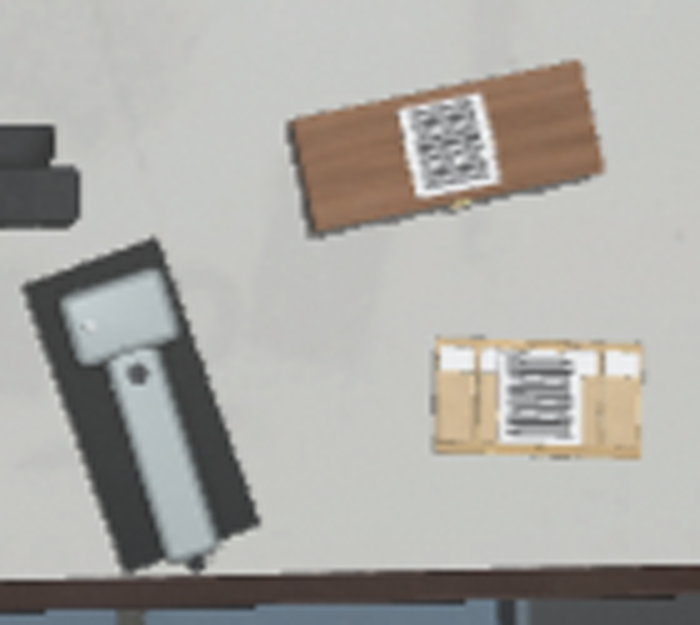

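```bash
python3 - <<'E'
from h import *
def q(l,h): return np.array([ptz('top',265+(x+.5)/5-.5,205+(y+.5)/5-.5,h) for x,y in l])
def ang(v): return np.degrees(np.arctan2(v[1],v[0]))
m=q([(25,287),(155,238),(259,521),(127,572)],.003)
print('mat',m.mean(0),np.linalg.norm(np.diff(m,axis=0),axis=1),ang(m[0]-m[3]),ang(m[1]-m[2]))
b=q([(290,120),(580,62),(604,170),(312,235)],.034)
print('box',b.mean(0),np.linalg.norm(np.diff(b,axis=0),axis=1),ang(b[0]-b[1]),ang(b[3]-b[2]))
l=q([(400,108),(484,93),(500,182),(416,197)],.034)
print('lab',l.mean(0),np.linalg.norm(np.diff(l,axis=0),axis=1),ang(l[0]-l[1]),ang(l[3]-l[2]))
t=q([(436,340),(642,345),(640,456),(434,452)],.005)
print('tray',t.mean(0),np.linalg.norm(np.diff(t,axis=0),axis=1),ang(t[0]-t[1]))
g=q([(135,358),(190,550)],.047); print('grip',g,ang(g[0]-g[1]))
hd=q([(62,298),(155,268),(180,332),(82,365)],.051);print('head',hd.mean(0),np.linalg.norm(np.diff(hd,axis=0),axis=1),ang(hd[0]-hd[3]),ang(hd[1]-hd[2]))
from scipy.spatial.transform import Rotation as R
o=r.observe();print(R.from_rotvec(o['ee_rot']).as_matrix().round(3))
E
```

```text
mat [ 0.43090842 -0.0928254   0.003     ] [0.08093461 0.17329411 0.08153236] 18.656909888834527 18.85354821051819
box [ 0.57481152 -0.26995186  0.034     ] [0.170319   0.06322445 0.17156547] 100.08764789996926 101.2384918385395
lab [ 0.57571718 -0.27185691  0.034     ] [0.04911142 0.0516413  0.04893741] 98.90122471183955 98.84425644666013
tray [ 0.4291432  -0.32283031  0.005     ] [0.11989404 0.06377688 0.11935611] 87.365686430337
grip [[ 0.45947735 -0.08827971  0.047     ]
 [ 0.35287972 -0.11634917  0.047     ]] 14.752337635861336
head [ 0.48334353 -0.08018152  0.051     ] [0.05476523 0.03824653 0.05780494] 15.507111964818096 20.040994395779162
[[-0.957  0.291 -0.   ]
 [ 0.291  0.957 -0.001]
 [ 0.    -0.001 -1.   ]]
```

>>> arm_command(targets=[-1, 13, -35, 0, 0, 0, -8, -1, 13, -35, 0, 0, 0, -8, -1, 13, -35, 0, 0, 0, -8, -1, 13, -35, 0, 0, 0, -8, -1, 13, -35, 0, 0, 0, -8, -1, 13, -35, 0, 0, 0, -8, -1, 13, -35, 0, 0, 0, -8, -1, 13, -35, 0, 0, 0, -8, -1, 13, -35, 0, 0, 0, -8, -1, 13, -35, 0, 0, 0, -8])

```text
time_s: 1.1
position: [0.2971, 0.1987, 0.3038]
ee_rot: [2.357, 2.078, 0.0]
force: [1.3, 0.8, -0.9]
grip_width: 0.0854
gripper_force: 0.0
```

>>> arm_command(targets=[-1, 7, -30, -5, 0, 0, -7, -1, 7, -30, -5, 0, 0, -7, -1, 7, -30, -5, 0, 0, -7, -1, 7, -30, -5, 0, 0, -7, -1, 7, -30, -5, 0, 0, -7, -1, 7, -30, -5, 0, 0, -7, -1, 7, -30, -5, 0, 0, -7, -1, 7, -30, -5, 0, 0, -7, -1, 7, -30, -5, 0, 0, -7, -1, 7, -25, -5, 0, 0, -4])

```text
time_s: 2.1
position: [0.367, -0.0964, 0.2535]
ee_rot: [-3.112, -0.431, 0.0]
force: [0.4, 0.8, 0.1]
grip_width: 0.0856
gripper_force: 0.0
```

>>> arm_command(targets=[-1, 0, 0, 0, 0, 0, 0, -1, 0, 0, 0, 0, 0, 0, -1, 0, 0, 0, 0, 0, 0])

```text
time_s: 2.4
position: [0.3669, -0.0943, 0.254]
ee_rot: [-3.11, -0.442, -0.0]
force: [1.2, -0.0, 0.0]
grip_width: 0.0849
gripper_force: 0.0
```

```bash
cat >> h.py <<'E'
from scipy.spatial.transform import Rotation as R
def st():
    o=r.observe();M=R.from_rotvec(o['ee_rot']).as_matrix();print(o['time_s'],o['position'].round(4),'head',np.degrees(np.arctan2(M[1,0],M[0,0])).round(2),'z',M[:,2].round(3),o['force'].round(1),o['grip_width'],o['gripper_force'],'q',o['q'].round(2))
E
python3 -c "
from h import *
st();snap('wrist','w1')"
```

```text
2.4 [ 0.3669 -0.0943  0.254 ] head 16.19 z [ 0.  0. -1.] [ 1.2 -0.   0. ] 0.08490622385336065 0.0 q [-0.46 -0.25  1.92  0.    1.47  0.83]
```

View pics/w1.png

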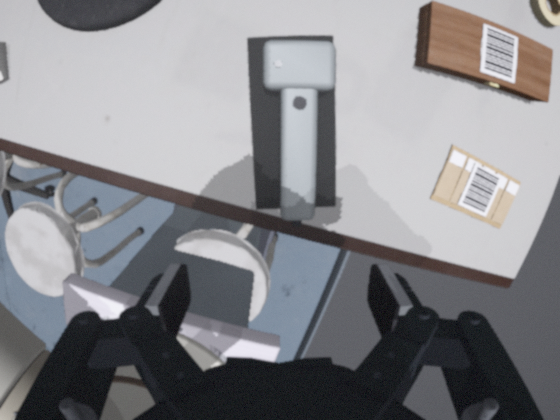

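The wrist view shows the reader nearly vertical in the picture: head at (300,65), grip axis from (300,92) to (298,215). It matches the tool heading. I'll cross-check these against the world coordinates.

```bash
cat >> h.py <<'E'
def wz(u,v,h,c):
    K=c["intrinsics"];T=c["world_from_camera"];x=u-K[0,2];y=v-K[1,2];rr=np.hypot(x,y);a=rr/K[0,0]
    d=T[:3,:3]@np.array([x/rr*np.sin(a),y/rr*np.sin(a),np.cos(a)]);o=T[:3,3];return (o+d*(h-o[2])/d[2])
E
python3 - <<'E'
from h import *
c=viewer.camera_params('wrist')
g=[wz(u,v,.047,c) for u,v in[(300,92),(298,215),(264,42),(333,42),(334,88),(267,88)]]
print(np.round(g,4)); v=g[0]-g[1];print(np.degrees(np.arctan2(v[1],v[0])))
m=np.array([wz(u,v,.003,c) for u,v in[(248,38),(333,36),(336,206),(257,208)]]);print(m.round(4),m.mean(0))
l=np.array([wz(u,v,.034,c) for u,v in[(486,23),(519,32),(513,82),(481,73)]]);print(l.round(4),l.mean(0))
E
```

```text
[[ 0.4573 -0.0858  0.047 ]
 [ 0.3528 -0.1159  0.047 ]
 [ 0.4902 -0.045   0.047 ]
 [ 0.5075 -0.1     0.047 ]
 [ 0.4694 -0.1122  0.047 ]
 [ 0.4528 -0.0584  0.047 ]]
16.049060873654856
[[ 0.4976 -0.0248  0.003 ]
 [ 0.5235 -0.1029  0.003 ]
 [ 0.3589 -0.1585  0.003 ]
 [ 0.3337 -0.0797  0.003 ]] [ 0.42843435 -0.09147803  0.003     ]
[[ 0.5961 -0.2441  0.034 ]
 [ 0.61   -0.2889  0.034 ]
 [ 0.5519 -0.2958  0.034 ]
 [ 0.5417 -0.2522  0.034 ]] [ 0.57493224 -0.27025408  0.034     ]
```

```bash
python3 -c "
from h import *
print(viewer.camera_params('wrist')['world_from_camera'])"
```

```text
[[ 2.79025271e-01 -9.12536066e-01 -2.99036498e-01  4.44116747e-01]
 [-9.60283752e-01 -2.65189343e-01 -8.67740056e-02 -7.09352324e-02]
 [-1.16882676e-04  3.11372031e-01 -9.50288085e-01  3.23319651e-01]
 [ 0.00000000e+00  0.00000000e+00  0.00000000e+00  1.00000000e+00]]
```

>>> arm_command(targets=[-1, 8, 0, -15, 0, 0, 0, -1, 8, 0, -15, 0, 0, 0, -1, 8, 0, -15, 0, 0, 0, -1, 8, 0, -15, 0, 0, 0, -1, 8, 0, -15, 0, 0, 0, -1, 8, 0, -15, 0, 0, 0])

```text
time_s: 3.05
position: [0.4154, -0.094, 0.1636]
ee_rot: [3.11, 0.443, 0.001]
force: [-0.1, -0.2, -1.0]
grip_width: 0.0853
gripper_force: 0.0
```

>>> arm_command(targets=[-1, 1, -1, -15, 0, 0, 0, -1, 1, -1, -15, 0, 0, 0, -1, 1, -1, -15, 0, 0, 0, -1, 1, 0, -15, 0, 0, 0, -1, 1, 0, -12, 0, 0, 0, -1, 0, 0, -6, 0, 0, 0, -1, 0, 0, 0, 0, 0, 0, -1, 0, 0, 0, 0, 0, 0])

```text
time_s: 3.85
position: [0.4203, -0.0978, 0.0863]
ee_rot: [3.11, 0.441, 0.001]
force: [-0.5, -0.2, 0.6]
grip_width: 0.0855
gripper_force: 0.0
```

>>> arm_command(targets=[1, 0, 0, 0, 0, 0, 0, 1, 0, 0, 0, 0, 0, 0, 1, 0, 0, 0, 0, 0, 0, 1, 0, 0, 0, 0, 0, 0, 1, 0, 0, 0, 0, 0, 0, 1, 0, 0, 0, 0, 0, 0, 1, 0, 0, 0, 0, 0, 0, 1, 0, 0, 0, 0, 0, 0])

```text
time_s: 4.65
position: [0.4202, -0.0979, 0.0862]
ee_rot: [3.11, 0.44, 0.001]
force: [-1.2, 0.5, 5.8]
grip_width: 0.031
gripper_force: 60.4
```

>>> arm_command(targets=[1, 0, 0, 5, 0, 0, 0, 1, 0, 0, 10, 0, 0, 0, 1, -2, -2, 12, 0, 0, 0, 1, -3, -5, 15, 0, 0, 0, 1, -3, -10, 15, 0, 0, 0, 1, -3, -10, 15, 0, 0, 0, 1, 0, -10, 15, 0, 0, 0, 1, 0, -10, 13, 0, 0, 0, 1, 0, -5, 10, 0, 0, 0, 1, 0, 0, 0, 0, 0, 0])

```text
time_s: 5.65
position: [0.4094, -0.1505, 0.1972]
ee_rot: [3.11, 0.439, 0.002]
force: [0.4, -0.1, -2.1]
grip_width: 0.0314
gripper_force: 59.6
```

```bash
python3 -c "
from h import *
st();p,d=snap('wrist','w2');snap('scene','s2')
a=cv2.imread('pics/w2.png');b=cv2.imread('pics/s2.png')
cv2.imwrite('pics/c2.png',cv2.resize(np.hstack([a[:,120:480],b[120:400,180:420][:,:] if 0 else cv2.resize(b[150:360,180:420],(480,420))]),(800,400)))"
```

```text
5.65 [ 0.4094 -0.1505  0.1972] head 16.06 z [ 0.002 -0.001 -1.   ] [ 0.4 -0.1 -2.1] 0.03137280972974016 59.57799017429352 q [-0.53 -0.08  1.9   0.    1.32  0.76]
```

View pics/c2.png

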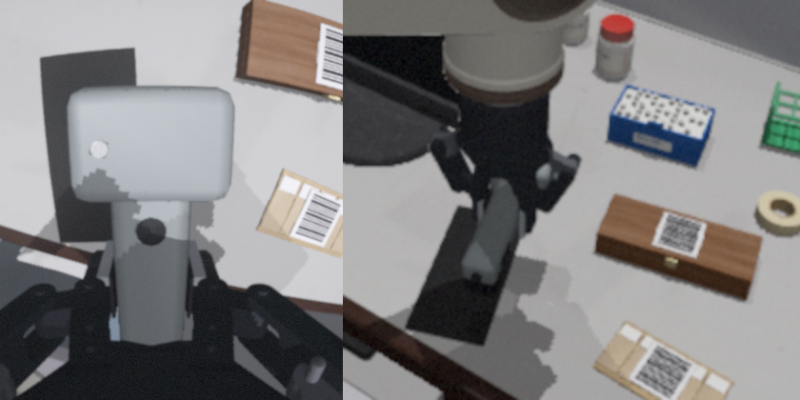

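The reader is held level between the pads. In the full wrist frame the head covers about (193..365, 91..210). Next I'll use depth to measure its tilt and offset from the tool.

```bash
python3 - <<'E'
from h import *
c=viewer.camera_params('wrist');K=c["intrinsics"];T=c["world_from_camera"];d=np.load('pics/w2.npy')
o=r.observe();M=R.from_rotvec(o['ee_rot']).as_matrix()
v,u=np.mgrid[95:205:3,205:355:3];x=u-K[0,2];y=v-K[1,2];rr=np.hypot(x,y);a=rr/K[0,0]
z=d[v,u];P=np.stack([x/rr*np.tan(a)*z,y/rr*np.tan(a)*z,z],-1).reshape(-1,3)
L=((T[:3,:3]@P.T).T+T[:3,3]-o['position'])@M
k=np.abs(L[:,2]-np.median(L[:,2]))<.006;L=L[k]
A=np.c_[L[:,:2],np.ones(len(L))];print('plane',np.linalg.lstsq(A,L[:,2],rcond=None)[0],'z med',np.median(L[:,2]),len(L))
h=o['position'][2]-np.median(L[:,2])
for uu,vv in[(193,150),(365,150),(279,91),(279,210)]: print(((wz(uu,vv,h,c)-o['position'])@M).round(4))
E
```

```text
plane [0.02330462 0.00241799 0.03527239] z med 0.03668994704194652 1842
[ 0.0652 -0.0294  0.0367]
[0.0652 0.0283 0.0367]
[ 0.0841 -0.0006  0.0367]
[ 0.044  -0.0006  0.0367]
```

>>> arm_command(targets=[1, 5, -10, 0, 0, 0, 0, 1, 8, -20, 0, 0, 0, 3, 1, 12, -20, 0, 0, 0, 6, 1, 15, -20, 0, 0, 0, 6, 1, 15, -20, 0, 0, 0, 6, 1, 15, -15, 0, 0, 0, 7, 1, 15, -12, 0, 0, 0, 7, 1, 15, -10, 0, 0, 0, 7, 1, 15, -10, 0, 0, 0, 7, 1, 15, -10, 0, 0, 0, 7])

```text
time_s: 6.75
position: [0.5398, -0.2974, 0.1947]
ee_rot: [-2.534, -1.855, 0.001]
force: [-1.1, 0.1, -1.4]
grip_width: 0.031
gripper_force: 59.5
```

>>> arm_command(targets=[1, 14, -10, -3, 0, 0, 7, 1, 12, -10, -3, 0, 0, 7, 1, 10, -8, -4, 0, 0, 6, 1, 8, -6, -4, 0, 0, 5, 1, 3, -3, -4, 0, 0, 3, 1, 0, 0, 0, 0, 0, 0, 1, 0, 0, 0, 0, 0, 0, 1, 0, 0, 0, 0, 0, 0])

```text
time_s: 7.55
position: [0.586, -0.3337, 0.1778]
ee_rot: [-2.018, -2.407, 0.0]
force: [0.3, 0.3, -1.9]
grip_width: 0.0312
gripper_force: 59.6
```

```bash
python3 -c "
from h import *
st();snap('top','t3');snap('scene','s3')
a=cv2.imread('pics/t3.png')[190:300,300:410];b=cv2.imread('pics/s3.png')[150:360,230:440]
cv2.imwrite('pics/c3.png',np.hstack([cv2.resize(a,(400,400)),cv2.resize(b,(400,400))]))"
```

```text
7.55 [ 0.586  -0.3337  0.1778] head 100.04 z [-0.  0. -1.] [ 0.3  0.3 -1.9] 0.031155479413672253 59.57581043243408 q [-0.63  0.42  1.35 -0.    1.37 -0.81]
```

View pics/c3.png

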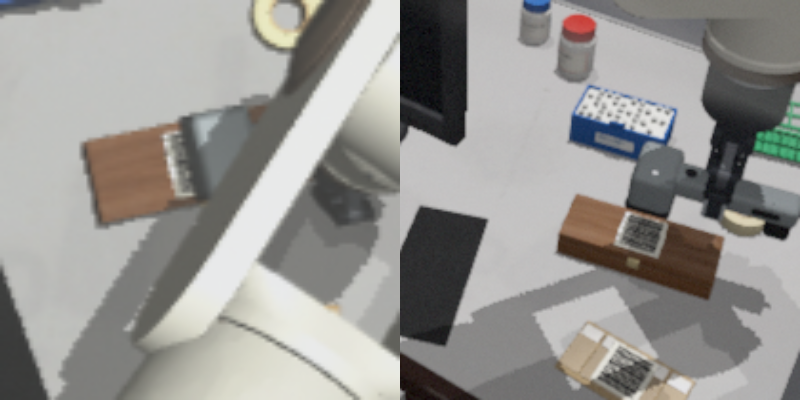

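The reader's head is above the label and in line with the box. The head's front edge is at about (353,231) in the top frame. I'll check that position, then hold still for two seconds.

```bash
python3 -c "
from h import *
print(ptz('top',353,231,.141),'expect',np.array([.586,-.334])+.086*np.array([-.174,.985]))"
```

```text
[ 0.57796912 -0.24849551  0.141     ] expect [ 0.571036 -0.24929 ]
```

>>> arm_command(targets=[1, 0, 0, 0, 0, 0, 0, 1, 0, 0, 0, 0, 0, 0, 1, 0, 0, 0, 0, 0, 0, 1, 0, 0, 0, 0, 0, 0, 1, 0, 0, 0, 0, 0, 0, 1, 0, 0, 0, 0, 0, 0, 1, 0, 0, 0, 0, 0, 0, 1, 0, 0, 0, 0, 0, 0, 1, 0, 0, 0, 0, 0, 0, 1, 0, 0, 0, 0, 0, 0])

```text
time_s: 8.65
position: [0.5861, -0.3338, 0.1779]
ee_rot: [-2.017, -2.408, 0.0]
force: [-0.3, 0.0, -1.9]
grip_width: 0.0311
gripper_force: 59.6
```

>>> arm_command(targets=[1, 0, 0, 0, 0, 0, 0, 1, 0, 0, 0, 0, 0, 0, 1, 0, 0, 0, 0, 0, 0, 1, 0, 0, 0, 0, 0, 0, 1, 0, 0, 0, 0, 0, 0, 1, 0, 0, 0, 0, 0, 0, 1, 0, 0, 0, 0, 0, 0, 1, 0, 0, 0, 0, 0, 0, 1, 0, 0, 0, 0, 0, 0, 1, 0, 0, 0, 0, 0, 0])

```text
time_s: 9.65
position: [0.5861, -0.3338, 0.1778]
ee_rot: [-2.017, -2.408, 0.0]
force: [-0.6, 0.2, -2.2]
grip_width: 0.0313
gripper_force: 59.6
```

>>> arm_command(targets=[1, -3, 3, 4, 0, 0, -3, 1, -8, 6, 4, 0, 0, -5, 1, -10, 8, 4, 0, 0, -6, 1, -12, 10, 3, 0, 0, -7, 1, -14, 10, 3, 0, 0, -7, 1, -15, 10, 0, 0, 0, -7, 1, -15, 10, 0, 0, 0, -7, 1, -15, 10, 0, 0, 0, -7, 1, -15, 12, 0, 0, 0, -7, 1, -15, 15, 0, 0, 0, -7])

```text
time_s: 10.65
position: [0.4634, -0.2395, 0.1959]
ee_rot: [2.981, 0.992, 0.0]
force: [-0.4, -0.3, -1.2]
grip_width: 0.0314
gripper_force: 59.7
```

>>> arm_command(targets=[1, -15, 20, 0, 0, 0, -6, 1, -15, 20, 0, 0, 0, -6, 1, -12, 20, 0, 0, 0, -6, 1, -8, 20, 0, 0, 0, -3, 1, -5, 10, 0, 0, 0, 0, 1, 0, 0, 0, 0, 0, 0, 1, 0, 0, 0, 0, 0, 0])

```text
time_s: 11.35
position: [0.4094, -0.1502, 0.1961]
ee_rot: [3.11, 0.443, 0.001]
force: [0.1, -0.4, -2.0]
grip_width: 0.0314
gripper_force: 59.7
```

>>> arm_command(targets=[1, 0, 5, -10, 0, 0, 0, 1, 0, 10, -13, 0, 0, 0, 1, 0, 10, -15, 0, 0, 0, 1, 3, 10, -15, 0, 0, 0, 1, 3, 10, -15, 0, 0, 0, 1, 3, 5, -15, 0, 0, 0, 1, 2, 2, -10, 0, 0, 0, 1, 0, 0, -5, 0, 0, 0, 1, 0, 0, 0, 0, 0, 0, 1, 0, 0, 0, 0, 0, 0])

```text
time_s: 12.35
position: [0.4202, -0.0981, 0.0981]
ee_rot: [3.111, 0.44, 0.0]
force: [0.6, -0.3, -2.6]
grip_width: 0.0307
gripper_force: 59.7
```

```bash
python3 -c "
from h import *
st()"
```

```text
12.35 [ 0.4202 -0.0981  0.0981] head 16.09 z [ 0. -0. -1.] [ 0.6 -0.3 -2.6] 0.030696556904779224 59.72115218639374 q [-0.41  0.03  2.02  0.    1.1   0.88]
```

Now I'll lower the last 12 mm gently, watching the force.

>>> arm_command(targets=[1, 0, 0, -3, 0, 0, 0, 1, 0, 0, -3, 0, 0, 0, 1, 0, 0, -2, 0, 0, 0, 1, 0, 0, -2, 0, 0, 0, 1, 0, 0, -1, 0, 0, 0, 1, 0, 0, 0, 0, 0, 0, 1, 0, 0, 0, 0, 0, 0])

```text
time_s: 13.05
position: [0.4201, -0.0978, 0.0869]
ee_rot: [-3.11, -0.44, -0.0]
force: [0.1, 0.4, -2.1]
grip_width: 0.0313
gripper_force: 59.7
```

>>> arm_command(targets=[1, 0, 0, -1, 0, 0, 0, 1, 0, 0, 0, 0, 0, 0, 1, 0, 0, 0, 0, 0, 0])

```text
time_s: 13.35
position: [0.4202, -0.0979, 0.0863]
ee_rot: [3.11, 0.44, 0.001]
force: [-3.1, 0.9, 7.1]
grip_width: 0.0311
gripper_force: 60.6
```

Touching the mat (+7 N), so I'll release slowly and rise clear.

>>> arm_command(targets=[0, 0, 0, 0, 0, 0, 0, -0.2, 0, 0, 0, 0, 0, 0, -0.6, 0, 0, 0, 0, 0, 0, -1, 0, 0, 0, 0, 0, 0, -1, 0, 0, 0, 0, 0, 0, -1, 0, 0, 0, 0, 0, 0, -1, 0, 0, 0, 0, 0, 0, -1, 0, 0, 0, 0, 0, 0])

```text
time_s: 14.15
position: [0.4201, -0.0978, 0.0859]
ee_rot: [-3.111, -0.44, 0.0]
force: [0.7, 0.6, 1.0]
grip_width: 0.0852
gripper_force: 0.0
```

>>> arm_command(targets=[-1, 0, 0, 5, 0, 0, 0, -1, 0, 0, 15, 0, 0, 0, -1, 0, 0, 20, 0, 0, 0, -1, -5, 0, 20, 0, 0, 0, -1, -10, 0, 20, 0, 0, 0, -1, -15, 0, 20, 0, 0, 0, -1, -15, 0, 20, 0, 0, 0, -1, -10, 0, 20, 0, 0, 0, -1, 0, 0, 0, 0, 0, 0, -1, 0, 0, 0, 0, 0, 0])

```text
time_s: 15.15
position: [0.3652, -0.0979, 0.2262]
ee_rot: [3.11, 0.44, 0.002]
force: [-1.1, 0.3, -0.9]
grip_width: 0.0854
gripper_force: 0.0
```

```bash
python3 -c "
from h import *
st();snap('wrist','w4')"
```

```text
15.15 [ 0.3652 -0.0979  0.2262] head 16.1 z [ 0.001 -0.    -1.   ] [-1.1  0.3 -0.9] 0.08537387613158583 0.0 q [-0.47 -0.24  1.97  0.    1.41  0.82]
```

View pics/w4.png

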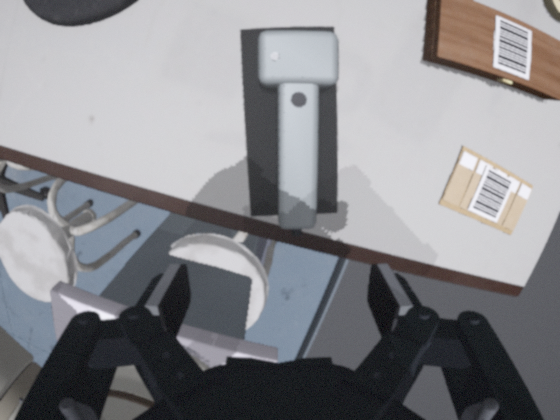

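The reader lies flat on its mat as before, with the head at (298,58) and the grip running to (297,225). The box and tray haven't moved, and the gripper is clear.

```bash
python3 -c "
from h import *
print(job.close_job())"
```

```text
the job is handed in; nothing more can be done
None
```

I held the reader still over the slide box's label for 2 s, about 6 cm up, level and in line with the box, then laid it back on its mat as found. The job was handed in at about 15 s; the hand-in gave no verdict, but the last picture shows the box and tray in place and the gripper clear.

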